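# Dock the cup caddy on the dish drainer and draw it tight with the cam lever

## Task

Dock the blue cup caddy on the dish drainer: swing the red cam lever fully back to open, push the caddy up until it meets the rubber buffers on the end wall, then turn the lever its full quarter turn clockwise so the cam catches the caddy's brass pin and pulls the caddy tight against the wall. Keep the glass and mug in the caddy standing, leave the other dishes where they are, and let go of everything at the end.

Things in the scene. Friction and masses are not known exactly. Their poses are not given: they have to be found in the camera images.
- handle (a point): Grip point on the caddy's white upright fin handle, above its centre, 110 mm above its underside. Fin 16 mm thick along the caddy's y, 56 mm wide along its x, top 126 mm above the underside. Cups stand 72 mm to either side along x (nearest edges about 35 mm from the fin's middle, tops 107 mm above the underside). Pinch it from above, fingers closing along y.
- caddy: Loose blue cup caddy, tray 230 mm (x) by 130 mm (y), rim 40 mm high, 0.3 to 0.6 kg plus 0.4 kg of cups. Origin: centre of its underside; axes start along the drainer's. It stands in the bay on the tray floor between the rails (2 mm play each side) with a gap of 45 to 80 mm to the end wall, and slides along the drainer's y, docking towards +y; this takes 3 to 8 N.
- hook (a point): Open end of the hooked steel cam wall under the lever (wall 36 to 66 mm above the counter, turns with the lever). Only with the lever within 0.1 rad of 0 is it clear of the slot; turned further in it blocks the pin of a caddy still outside. Turned shut with the caddy at the buffers (pin under 45 mm from the cam axis) it passes behind the pin and draws the gap down to about 1 mm by 1.4 rad.
- cam (a joint): Angle of the red cam lever, rad. 0 (open, end stop): lever points along the drainer's -x. Grows clockwise seen from above to 1.571 (shut, end stop): lever along the drainer's +y. It stays where it is left (friction about 0.12 N m); turning takes a few N at the grip, up to about 8 N while drawing the caddy.
- end_face (a point): Middle of the end wall's bay-side face, 40 mm up. The steel wall is 64 mm high with a 100 mm wide slot in its middle. Two sprung rubber buffers (20 mm round, at drainer x = -85 and +85 mm, 40 mm up) stand 10 mm out of it into the bay and can be pressed flush; together they push back with about 4 N at first touch, 15 N when flush. Axes as the drainer's.
- drainer: Dish drainer: grey tray 250 mm wide (its x), 575 mm long (its y, -240 to +335 mm), floor 12 mm above the counter, steel side rails 45 mm high. Origin: under the middle of the end wall's bay-side face, which crosses the tray at y = 0. At y < 0 is the caddy's bay, at y > 0 the deck with the cam; from y = 225 mm on stand fixed wires and three fixed plates on edge, up to 206 mm high.
- pivot (a point): Point on the upright cam axis, on the drainer at x = 0, y = +75 mm, 78 mm above the counter (mid-thickness of the lever arm). Axes as the drainer's.
- cam_grip (a point): Middle of the lever's upright round red grip, 22 mm diameter, 80 mm from the cam axis. The grip stands from 84 to 136 mm above the counter, on a lever arm 20 mm wide whose top is 84 mm above the counter; this point is 115 mm up. Can be pinched from above at any yaw (it may turn in the fingers) or pushed from the side.
- caddy_face (a point): Middle of the caddy's docking face, 65 mm along its +y from its centre, 28 mm above its underside. Its y in the drainer's frame is minus the gap to the end wall: -10 mm when it touches the buffers, about -1 mm when drawn tight.
- pin (a point): Middle of the caddy's upright brass pin (a free-turning roller), 12 mm diameter, 28 mm tall, on a steel tongue 36 mm wide; 45 mm ahead (+y) of the docking face, so 30 mm from the cam axis at zero gap.
- glass_cup: Clear glass, upside down, 68 mm diameter, 100 mm tall, loose in the caddy at its -x end. Origin: centre of its lower end.
- mug: White mug with a blue band, upside down, 68 mm diameter, 85 mm tall, loose in the caddy at its +x end. Origin: centre of its lower end.
- bowl: White bowl, upside down, 100 mm diameter, 50 mm high, loose on the drainer's deck beside the cam at about x = +63, y = +158 mm, its top 62 mm above the counter. Origin: centre of its lower end.
- soap: Green soap bottle, 60 mm diameter, 190 mm tall, loose on the counter on the robot's left. Origin: centre of its underside.
- tumbler: Green glass tumbler, upside down, 68 mm diameter, 110 mm tall, on the counter on the robot's left. Origin: centre of its lower end.
- jar: Amber jar, 80 mm diameter, 120 mm tall, on the counter on the robot's left. Origin: centre of its underside.
- saucepan: Steel saucepan, 170 mm diameter, 75 mm tall, black handle along its x, on the counter on the robot's right. Origin: centre of its underside.
There are look-alikes about, which are no part of the job. What is shaped like the mug but brown or purple is not meant.

How it is judged (in metres and radians):
On the way, in this order (a step that is already met when the one before it is completed fails the run):
1. the cam lever is swung fully open (within 0.1 rad of its open stop) while the caddy is still out (gap over 25 mm) (value of joint cam below 0.1 rad and y of caddy_face in the frame of drainer below -0.025 m), for 0.1 s.
2. the caddy is pushed up to the buffers (gap under 13 mm) with the cam still open (under 0.2 rad) (y of caddy_face in the frame of drainer above -0.013 m and value of joint cam below 0.2 rad), for 0.1 s.
At the end, for the whole second after the job is handed in: Lever shut (over 1.4 rad); caddy at rest on the tray floor (within 5 mm), square (0.05 rad), gap to the end wall under 3 mm, pin within 36 mm of the cam axis; glass and mug upright (0.2 rad) on the caddy floor (value of joint cam above 1.4 rad and y of caddy_face in the frame of drainer above -0.003 m and angle between the y axis of caddy and the y axis of drainer, either way round below 0.05 rad and z of caddy in the frame of drainer below 0.017 m and horizontal distance between pin and pivot below 0.036 m and linear speed of caddy below 0.02 m/s and angle between each of glass_cup, mug's own z axis and vertical below 0.2 rad and z of each of glass_cup, mug in the frame of caddy below 0.02 m); the robot touches nothing.
It fails at once if the glass or the mug is toppled (tilted over 0.4 rad) (not (angle between glass_cup's own z axis and vertical below 0.4 rad) or not (angle between mug's own z axis and vertical below 0.4 rad)).
It fails at once if another dish is shifted by more than 40 mm (distance of any of bowl, soap, tumbler, jar, saucepan from where it was at the start of the episode above 0.04 m).
It also fails if it takes over 58 s, if anything falls off the work surface, if the arm or the gripper's body presses on something with over 40 N, if the wrist force passes 120 N, or if a joint passes its speed limit or range.

## Robot

A 6-joint arm with a two-finger parallel gripper is mounted at the origin on the work surface. World frame = base frame: x ahead of the robot, y to its left, z up, the work surface at z = 0. Lengths are in mm, angles in rad, forces in N, time in s.
With the tool pointing down it reaches from about 275 to 725 mm from the base axis. Payload 5.6 kg.
Tool frame: the origin (TCP) lies on the centre line of the jaws, within the pads' length; the fingertips stand 25 mm ahead of it and the grasp point (between the pads) lies 6 mm ahead of it; z points along the fingers, y is the line along which they close (so a half turn about z gives the same grasp; the last joint's range is limited). The gripper opens to 85 mm and grips with 20 to 120 N. Pads are 22 mm wide; open, the fingers measure 114 mm over their backs; the gripper's body (76 mm by 85 mm) begins 54 mm behind the grasp point. The pads swing forward as they close: fully open they stand 13 mm farther back than shut.
Start: joints at [-0.838, 0.255, 0.108, 0, -1.424, -0.285], TCP at [238.159, -495.755, 256.283] pointing down, gripper open.
Joint ranges: [-2.95, 2.95], [-1.21, 1.97], [-1.09, 1.5], [-2.87, 1.71], [-2.94, -0.07], [-3.05, 3.05]. Speed limits (rad/s): [2.57, 2.57, 3.14, 3.14, 3.14, 3.14].

## Interface

Orientations are given as a rotation vector (axis times angle).
In Python, from workcell import r gives the robot as it stands. The module is installed in compiled form; this text tells all that it offers.
- The arm moves only by the tool carry_out, never from a script. Its argument "deltas" is a list of rows, each a list of 6 numbers: the shift along the tool's x, y, z in mm, then the turn, a rotation vector about the tool's x, y, z in units of 6 degrees (1.0 is 6 degrees). A call has 1 to 20 rows; each row shifts and turns the commanded pose from where the row before left it, along the tool's axes as they then stand; what a row does not reach is not made up. A row lasts 1/12 s, in which the tool goes at most 41.7 mm and 7.16 degrees, less where a joint would pass 70% of its speed; a pose out of reach is approached as far as the arm can. A call is refused whole if a number of a shift passes 41.7 or a number of a turn 1, either way. A call with a gripper value outside its range is refused whole. "gripper" is the opening in per cent of the stroke, from 0 (shut) to 100 (fully open), set as the call begins (left out, the last holds). The fingers move at their own pace and stop on an object; "squeeze" is the grip in N (left out, the last holds). Time passes only in rows, so rows that do not move let the fingers close. It gives the time, the measured TCP pose, the force, the opening and the grip force at its end, in the units of the state.
- r.sense(): the state, without advancing time (a new reading comes with each control period).
- r.read_camera(name): name is "scene" or "top" or "wrist"; returns a dict with "img" (400x640x3 uint8, red, green, blue), "camera_matrix" (3x3 intrinsics, pixels), "extrinsics" (4x4, takes a point from camera to world coordinates). Camera axes: x right, y down, z forward; pixel columns grow to the right and rows downward; lengths in mm; the calibration is good to about 2 mm. A picture is of the moment at which its call begins. There is no depth.
- r.job_done(): hands the job in; it is judged then, once.
The state is a dict: "clock": time; "joint_positions": joint angles; "qvel": joint speeds; "joint_efforts": joint torques, N m; "tcp_pos": TCP position; "ee_rot": TCP orientation; "ft_force": force on the tool from outside, world axes, zero at the start; "moment": the same for the moment, N m; "gripper_width": finger opening in mm; "grip_force": force on a finger pad.
Only numpy, scipy, OpenCV 4.12 (cv2) and the standard library are available. Lean on these libraries where they do the work, as an engineer would, in place of code of your own. Each camera call takes 0.05 s, during which the arm holds its last target. There are 200 camera calls.

## Working session

There is one attempt and no reset: what is moved stays moved. The work goes in short steps, Python scripts to look and compute and a tool call to move; the robot and the scene stay as the last step left them, time stands still between calls to the robot, and variables do not carry over. Pictures are saved under pics/ and viewed, at most 10 in all, crops included, and the job is handed in when it is done.

Besides the shell and the picture viewer there is one more tool, called in YAML: its name, and indented under it one key for each argument. carry_out: Moves the arm, as the interface text tells. Its arguments: {"type":"object","properties":{"deltas":{"type":"array","items":{"type":"array","items":{"type":"number"}}},"gripper":{"type":"number"},"squeeze":{"type":"number"}},"required":["deltas"]}

```bash
mkdir -p pics
python3 - <<'E'
from workcell import r
import cv2,numpy as np
for n in("scene","top"):
    c=r.read_camera(n);cv2.imwrite(f"pics/{n}0.png",c["img"][:,:,::-1]);print(n,c["camera_matrix"].round(1).tolist(),c["extrinsics"].round(3).tolist())
s=r.sense();print({k:np.round(v,3).tolist() for k,v in s.items()})
E
```

```text
scene [[411.3, 0.0, 316.7], [0.0, 411.3, 198.5], [0.0, 0.0, 1.0]] [[-0.294, 0.651, -0.7, 1694.199], [0.956, 0.195, -0.219, 305.235], [-0.006, -0.734, -0.679, 1168.204], [0.0, 0.0, 0.0, 1.0]]
top [[485.9, 0.0, 314.2], [0.0, 485.9, 196.9], [0.0, 0.0, 1.0]] [[0.028, -0.995, 0.091, 494.93], [-1.0, -0.027, 0.015, -32.092], [-0.012, -0.091, -0.996, 1611.19], [0.0, 0.0, 0.0, 1.0]]
{'clock': 0.1, 'joint_positions': [-0.838, 0.256, 0.107, -0.0, -1.424, -0.285], 'qvel': [0.001, -0.001, 0.003, 0.001, 0.001, -0.003], 'joint_efforts': [-0.004, -38.76, 23.847, 5.378, -0.004, -0.0], 'tcp_pos': [238.022, -495.412, 255.487], 'ee_rot': [0.697, -3.063, -0.003], 'ft_force': [-0.755, -0.251, -0.497], 'moment': [0.005, 0.069, 0.057], 'grip_force': 0.0, 'gripper_width': 85.316}
```

View pics/top0.png

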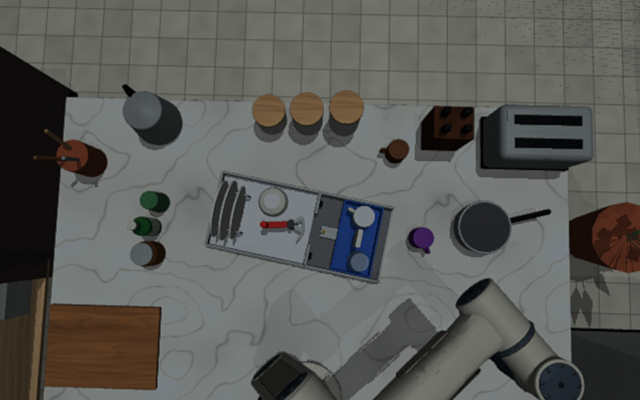

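View pics/scene0.png

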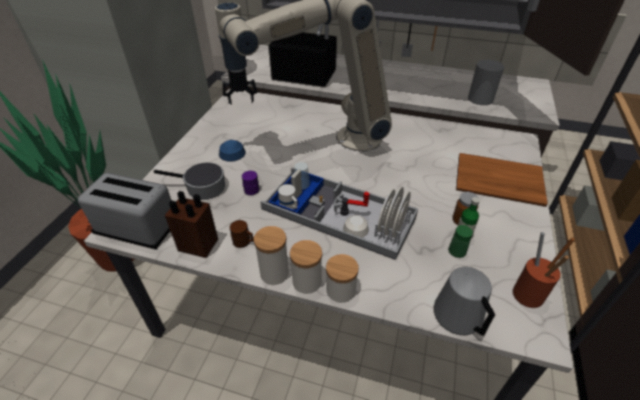

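Run:
```python
import cv2
a=cv2.imread("pics/top0.png")[165:290,200:400]
cv2.imwrite("pics/crop0.png",cv2.resize(a,None,fx=4,fy=4,interpolation=cv2.INTER_CUBIC))
```

```text
(no output)
```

View pics/crop0.png

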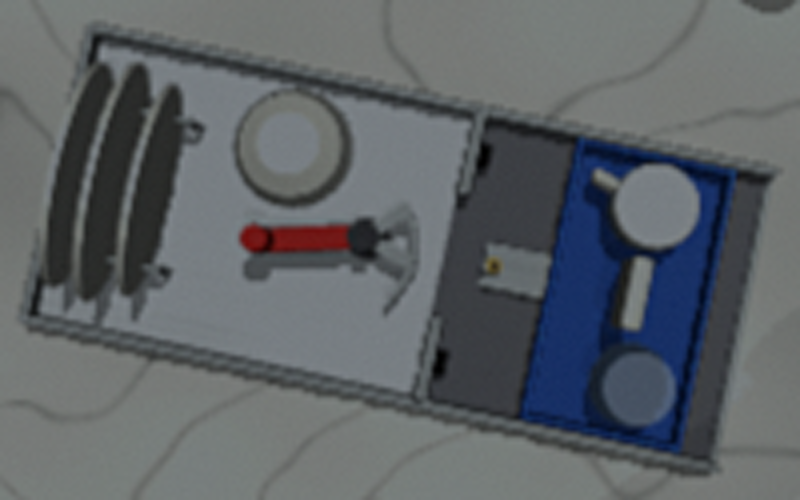

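Top crop: the red lever grip is at about (256,238) and the cam hub at (365,238), both crop pixels, so the lever is nearly shut. The pin is at (492,265). The fin is at (635,292), between the white mug (655,207) and the glass (635,388). Look-alikes in the full top image are the purple mug (420,238) and the brown mug (396,150). In the scene view there is also a blue bowl (232,150). My choice is the blue tray inside the drainer at top (358,235), which the crop confirms.

```bash
cat > h.py <<'E'
import numpy as np,cv2
from workcell import r
from scipy.spatial.transform import Rotation as R
def ray(c,uv,z):
    K,T=c["camera_matrix"],c["extrinsics"]
    d=T[:3,:3]@np.linalg.solve(K,[uv[0],uv[1],1]);o=T[:3,3]
    return (o+d*(z-o[2])/d[2])
def proj(c,p):
    q=np.linalg.inv(c["extrinsics"])@np.r_[p,1];u=c["camera_matrix"]@q[:3];return u[:2]/u[2]
E
python3 - <<'E'
from h import *
c=r.read_camera("top")
f=lambda p,z:ray(c,(p[0]/4+200-.4,p[1]/4+165-.4),z)
C=[f(p,45)[:2] for p in[(92,30),(775,170),(715,468),(25,322)]]
for p in C:print(p.round(1))
D=np.array([[-125*-1,335],[125,-240],[-125,-240],[-125,335]],float)
W=np.array(C);a=D-D.mean(0);b=W-W.mean(0)
th=np.arctan2((a[:,0]*b[:,1]-a[:,1]*b[:,0]).sum(),(a*b).sum());Rm=np.array([[np.cos(th),-np.sin(th)],[np.sin(th),np.cos(th)]])
t=W.mean(0)-Rm@D.mean(0);print("yaw",th,"org",t, "resid",(W-(D@Rm.T+t)).round(1).tolist())
for n,p,z in[("grip",(256,238),136),("pivot",(365,238),90),("pin",(492,265),60),("fin",(638,256+35),138),("bowl",(290,145),62),("mug",(655,207),100),("wallL",(480,115),64),("wallR",(420,400),64)]:
    w=f(p,z)[:2];print(n,w.round(1),"drainer",(Rm.T@(w-t)).round(1))
E
```

```text
[711.1 292.1]
[ 612.  -264.8]
[ 373.2 -220.4]
[473.  335.3]
yaw -0.17768082965454007 org [533.91703086 -11.2003879 ] resid [[-5.1, -4.4], [-2.5, 4.7], [4.7, 5.0], [2.9, -5.4]]
grip [542.7 141.2] drainer [-18.3 151.5]
pivot [546.5  61.2] drainer [-0.4 73.5]
pin [528.9 -38.8] drainer [ -0.1 -28. ]
fin [ 510.7 -149.1] drainer [   1.5 -139.8]
bowl [620.2 125.5] drainer [ 60.7 149.7]
mug [ 576.5 -164. ] drainer [  68.9 -142.8]
wallL [648.2 -26. ] drainer [115.1   5.7]
wallR [420.9  15.2] drainer [-115.9    6. ]
```

```bash
cat >> h.py <<'E'
YAW=-0.1777;ORG=np.array([533.9,-11.2])
YD=np.array([-np.sin(YAW),np.cos(YAW),0]);XD=np.array([np.cos(YAW),np.sin(YAW),0])
def d2w(x,y):return ORG+x*XD[:2]+y*YD[:2]
def plan(target):
    s=r.sense();Q=R.from_rotvec(s["ee_rot"]);p=s["tcp_pos"]
    yt=Q.as_matrix()[:,1];sg=np.sign(yt@YD) or 1
    G=np.c_[np.cross(sg*YD,[0,0,-1]),sg*YD,[0,0,-1]]
    rv=(Q.inv()*R.from_matrix(G)).as_rotvec()
    print("tcp",np.round(p,1),"dtool now",(Q.inv().apply(np.array(target)-p)).round(1),"dtool after turn",(G.T@(np.array(target)-p)).round(1),"turn units",(rv/np.radians(6)).round(2),"toolx",G[:,0].round(3),"tooly",G[:,1].round(3))
E
python3 - <<'E'
from h import *
plan([542.7,141.2,255])
E
```

```text
tcp [ 238.  -495.4  255.6] dtool now [-550.3  442.     1.2] dtool after turn [-1.873e+02  6.805e+02  6.000e-01] turn units [ 0.01 -0.01  5.97] toolx [-0.984  0.177  0.   ] tooly [0.177 0.984 0.   ]
```

carry_out:
  deltas:
    - [0, 0, 0, 0, 0, 1]
    - [0, 0, 0, 0, 0, 1]
    - [0, 0, 0, 0, 0, 1]
    - [0, 0, 0, 0, 0, 1]
    - [0, 0, 0, 0, 0, 1]
    - [0, 0, 0, 0, 0, 1]
    - [-5, 20, 0, 0, 0, 0]
    - [-11, 40, 0, 0, 0, 0]
    - [-11, 40, 0, 0, 0, 0]
    - [-11, 40, 0, 0, 0, 0]
    - [-11, 40, 0, 0, 0, 0]
    - [-11, 40, 0, 0, 0, 0]
    - [-11, 40, 0, 0, 0, 0]
  gripper: 60

```text
clock: 1.23
tcp_pos: [354.8, -250.8, 256.2]
ee_rot: [0.284, 3.129, 0.0]
ft_force: [0.9, -0.4, -0.9]
gripper_width: 51.1
grip_force: 0.0
```

carry_out:
  deltas:
    - [-11, 40, 0, 0, 0, 0]
    - [-11, 40, 0, 0, 0, 0]
    - [-11, 40, 0, 0, 0, 0]
    - [-11, 40, 0, 0, 0, 0]
    - [-11, 40, 0, 0, 0, 0]
    - [-11, 40, 0, 0, 0, 0]
    - [-11, 40, 0, 0, 0, 0]
    - [-11, 40, 0, 0, 0, 0]
    - [-11, 40, 0, 0, 0, 0]
    - [-6, 20, 0, 0, 0, 0]
    - [0, 0, 0, 0, 0, 0]
    - [0, 0, 0, 0, 0, 0]

```text
clock: 2.23
tcp_pos: [526.2, 103.3, 255.3]
ee_rot: [-0.28, -3.127, 0.001]
ft_force: [-1.4, 0.1, 0.7]
gripper_width: 51.5
grip_force: 0.0
```

Run:
```python
from h import *
plan([542.7,141.2,121])
c=r.read_camera("wrist");cv2.imwrite("pics/w1.png",c["img"][:,:,::-1])
for n,p in dict(grip=[*d2w(-18.3,151.5),136],pivot=[*d2w(0,75),90],wall0=[*d2w(0,0),64],).items():print(n,proj(c,p).round(1))
```

```text
tcp [526.2 103.3 255.3] dtool now [ -9.7  40.4 134.2] dtool after turn [ -9.5  40.2 134.3] turn units [-0.01 -0.02 -0.01] toolx [-0.984  0.177  0.   ] tooly [0.177 0.984 0.   ]
grip [372.7 213.8]
pivot [289.  217.3]
wall0 [223.3 209.9]
```

View pics/w1.png

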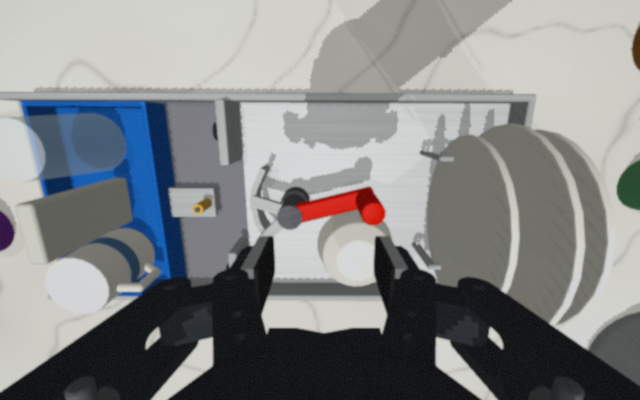

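The wrist view shows the grip top at (372,212) and the hub at (289,216). Both match the predicted (373,214) and (289,217). Next I line up over the grip, go down and pinch it.

carry_out:
  deltas:
    - [-5, 20, 0, 0, 0, 0]
    - [-5, 20, 0, 0, 0, 0]
    - [0, 0, 0, 0, 0, 0]
    - [0, 0, 25, 0, 0, 0]
    - [0, 0, 30, 0, 0, 0]
    - [0, 0, 30, 0, 0, 0]
    - [0, 0, 30, 0, 0, 0]
    - [0, 0, 19, 0, 0, 0]
    - [0, 0, 0, 0, 0, 0]

```text
clock: 3.03
tcp_pos: [540.1, 137.4, 118.1]
ee_rot: [-0.286, -3.121, 0.006]
ft_force: [-0.9, -0.4, -0.5]
gripper_width: 51.2
grip_force: 0.0
```

carry_out:
  deltas:
    - [0, 0, 0, 0, 0, 0]
    - [0, 0, 0, 0, 0, 0]
    - [0, 0, 0, 0, 0, 0]
    - [0, 0, 0, 0, 0, 0]
    - [0, 0, 0, 0, 0, 0]
    - [0, 0, 0, 0, 0, 0]
  gripper: 0
  squeeze: 40

```text
clock: 3.53
tcp_pos: [544.9, 142.1, 124.8]
ee_rot: [0.282, 3.124, 0.009]
ft_force: [0.8, 7.2, -1.0]
gripper_width: 21.0
grip_force: 39.6
```

Run:
```python
from h import *
s=r.sense();w=s["tcp_pos"][:2]-ORG;x,y=w@XD[:2],w@YD[:2];print("drainer",x,y, s["gripper_width"])
a=np.arctan2(y-75,-x);print("cam",a,"rad",np.hypot(x,y-75))
n=14;A=np.linspace(a,-0.03,n+1);P=np.c_[-80*np.cos(A),75+80*np.sin(A)]
dp=np.diff(P,axis=0);print([[round(-u,1),round(v,1)] for u,v in dp])
```

```text
drainer -16.281073159624487 152.81701049594457 20.99962527594517
cam 1.364548864056604 rad 79.50195259083259
[[np.float64(7.7), np.float64(-2.0)], [np.float64(7.5), np.float64(-2.8)], [np.float64(7.2), np.float64(-3.5)], [np.float64(6.8), np.float64(-4.2)], [np.float64(6.3), np.float64(-4.8)], [np.float64(5.8), np.float64(-5.5)], [np.float64(5.2), np.float64(-6.0)], [np.float64(4.6), np.float64(-6.5)], [np.float64(3.9), np.float64(-6.9)], [np.float64(3.2), np.float64(-7.3)], [np.float64(2.5), np.float64(-7.6)], [np.float64(1.7), np.float64(-7.8)], [np.float64(0.9), np.float64(-7.9)], [np.float64(0.2), np.float64(-8.0)]]
```

carry_out:
  deltas:
    - [8, -2, 0, 0, 0, 0]
    - [7.5, -3, 0, 0, 0, 0]
    - [7, -3.5, 0, 0, 0, 0]
    - [7, -4, 0, 0, 0, 0]
    - [6.5, -5, 0, 0, 0, 0]
    - [6, -5.5, 0, 0, 0, 0]
    - [5, -6, 0, 0, 0, 0]
    - [4.5, -6.5, 0, 0, 0, 0]
    - [0, 0, 0, 0, 0, 0]
    - [0, 0, 0, 0, 0, 0]

```text
clock: 4.37
tcp_pos: [485.2, 119.1, 124.7]
ee_rot: [0.281, 3.128, 0.016]
ft_force: [-13.3, 19.3, 7.7]
gripper_width: 21.3
grip_force: 41.5
```

Run:
```python
from h import *
s=r.sense();w=s["tcp_pos"][:2]-ORG;x,y=w@XD[:2],w@YD[:2];print("drainer",x,y, s["gripper_width"],s["ft_force"])
a=np.arctan2(y-75,-x);print("cam",a,"rad",np.hypot(x,y-75))
print("to open: tool dx,dy",80+x,75-y)
```

```text
drainer -70.94930785440172 119.63115561805587 21.289400262113755 [-13.34641868  19.33783243   7.7183371 ]
cam 0.5615113589248074 rad 83.81971329479593
to open: tool dx,dy 9.050692145598276 -44.63115561805587
```

carry_out:
  deltas:
    - [3, 2, 0, 0, 0, 0]
    - [5, -6.5, 0, 0, 0, 0]
    - [4, -7, 0, 0, 0, 0]
    - [3, -7.5, 0, 0, 0, 0]
    - [2, -8, 0, 0, 0, 0]
    - [0, 0, 0, 0, 0, 0]
    - [0, 0, 0, 0, 0, 0]

```text
clock: 4.95
tcp_pos: [463.1, 92.3, 124.7]
ee_rot: [-0.283, -3.128, -0.007]
ft_force: [-14.4, 7.8, 11.2]
gripper_width: 20.8
grip_force: 39.2
```

```bash
cat > st.py <<'E'
from h import *
s=r.sense();w=s["tcp_pos"][:2]-ORG;x,y=w@XD[:2],w@YD[:2];f=s["ft_force"];print("drainer",x.round(1),y.round(1),"F d",(f@XD).round(1),(f@YD).round(1),f[2].round(1))
a=np.arctan2(y-75,-x);print("cam",a.round(3),"rad",np.hypot(x,y-75).round(1))
E
python3 st.py
```

```text
drainer -88.0 89.3 F d -15.6 5.1 11.2
cam 0.162 rad 89.2
```

Run:
```python
from h import *
c=r.read_camera("wrist");a=c["img"][:,:,::-1].copy()
c2=r.read_camera("top");b=c2["img"][165:290,200:400,::-1]
cv2.imwrite("pics/w2.png",np.vstack([a[:, :],cv2.resize(b,(320,200),interpolation=3).repeat(1,0) if 0 else cv2.copyMakeBorder(cv2.resize(b,(320,200),interpolation=3),0,0,0,320,cv2.BORDER_CONSTANT)]))
for n,p in dict(grip=[*d2w(-80,75),136],pivot=[*d2w(0,75),90],wall0=[*d2w(0,0),64],).items():print(n,proj(c,p).round(1))
```

```text
grip [291.  306.5]
pivot [302.5 372.7]
wall0 [200.4 343.3]
```

View pics/w2.png

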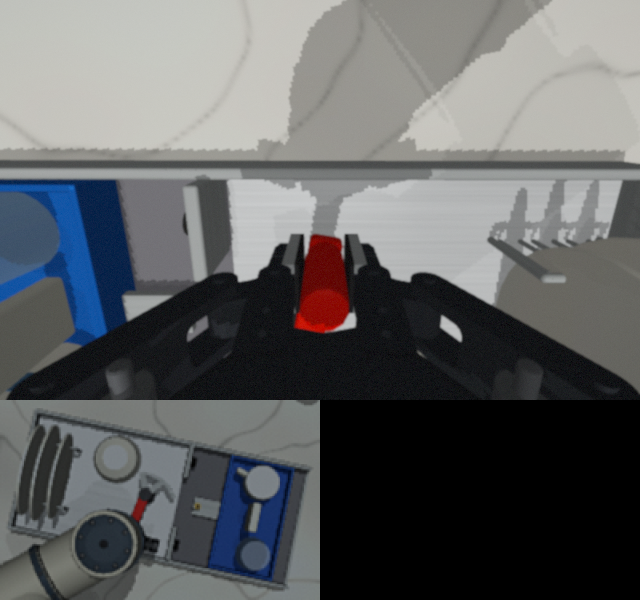

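```bash
python3 - <<'E'
from h import *
c=r.read_camera("wrist")
for uv in[(325,307)]:
    w=ray(c,uv,136)[:2]-ORG;x,y=w@XD[:2],w@YD[:2];print(x,y,np.arctan2(y-75,-x),np.hypot(x,y-75))
s=r.sense();print(proj(c,s["tcp_pos"]),s["tcp_pos"])
E
python3 st.py
```

```text
-79.68885480873035 88.99244289071221 0.17381657834572425 80.90798501246184
[325.6501774  274.93107658] [463.08260703  92.32407373 124.62842863]
drainer -88.0 89.4 F d -16.8 4.7 12.5
cam 0.162 rad 89.2
```

carry_out:
  deltas:
    - [0, 0, 0, 0, 0, 0]
    - [0, 0, 0, 0, 0, 0]
    - [0, 0, 0, 0, 0, 0]
    - [0, 0, 0, 0, 0, 0]
  gripper: 45

```text
clock: 5.43
tcp_pos: [465.2, 90.6, 123.1]
ee_rot: [0.283, 3.127, 0.001]
ft_force: [-0.9, -0.6, 0.5]
gripper_width: 38.9
grip_force: 0.0
```

```bash
python3 st.py
```

```text
drainer -85.6 88.1 F d -0.8 -0.7 0.5
cam 0.151 rad 86.6
```

carry_out:
  deltas:
    - [-6, 0, 0, 0, 0, 0]
    - [0, -6, 0, 0, 0, 0]
    - [0, -6, 0, 0, 0, 0]
    - [0, -5, 0, 0, 0, 0]
    - [0, -4, 0, 0, 0, 0]
    - [0, -2, 0, 0, 0, 0]
    - [0, 0, 0, 0, 0, 0]
    - [0, 0, 0, 0, 0, 0]

```text
clock: 6.1
tcp_pos: [466.6, 69.1, 122.0]
ee_rot: [0.284, 3.128, 0.008]
ft_force: [-0.7, 11.2, -1.3]
gripper_width: 38.3
grip_force: 5.7
```

```bash
python3 st.py
python3 - <<'E'
from h import *
c=r.read_camera("wrist");a=c["img"]
m=cv2.inRange(cv2.cvtColor(a,cv2.COLOR_RGB2HSV),(0,180,190),(6,255,255));v,u=np.nonzero(m);print(len(u),u.mean(),v.mean(),u.min(),u.max(),v.min(),v.max())
cv2.imwrite("pics/w3.png",a[150:400,120:520,::-1])
E
```

```text
drainer -80.5 67.1 F d -2.7 10.9 -1.3
cam -0.098 rad 80.9
306 335.2287581699346 321.98039215686276 325 349 311 330
```

View pics/w3.png

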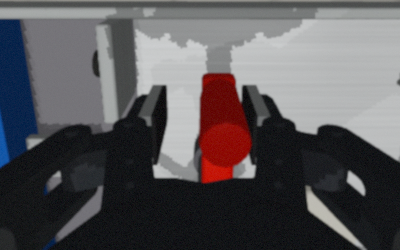

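The grip is at about (345,295) against the finger. With 11 N of resistance at y≈75 in the drainer frame, the lever is at its open stop. Next I back off, rise and go to the fin.

carry_out:
  deltas:
    - [0, 8, 0, 0, 0, 0]
    - [0, 0, -20, 0, 0, 0]
    - [0, 0, -35, 0, 0, 0]
    - [0, 0, -35, 0, 0, 0]
    - [0, 0, -30, 0, 0, 0]
    - [-8, -20, 0, 0, 0, 0]
    - [-16, -40, 0, 0, 0, 0]
    - [-16, -40, 0, 0, 0, 0]
    - [-16, -40, 0, 0, 0, 0]
    - [-16, -40, 0, 0, 0, 0]
    - [-10, -24, 0, 0, 0, 0]
    - [0, 0, 0, 0, 0, 0]
    - [0, 0, 0, 0, 0, 0]
  gripper: 60

```text
clock: 7.23
tcp_pos: [510.4, -136.9, 241.8]
ee_rot: [-0.288, -3.127, 0.002]
ft_force: [-0.3, 1.3, -0.5]
gripper_width: 51.3
grip_force: 0.0
```

```bash
python3 st.py
python3 - <<'E'
from h import *
plan([510.7,-149.1,128])
c=r.read_camera("wrist");a=c["img"]
print("fin",proj(c,[510.7,-149.1,138]),"grip",proj(c,[*d2w(-80,75),136]))
cv2.imwrite("pics/w4.png",a[:,:,::-1])
E
```

```text
drainer -0.9 -127.8 F d -0.5 1.2 -0.5
cam -1.566 rad 202.8
tcp [ 510.4 -136.9  241.8] dtool now [ -2.7 -11.9 113.8] dtool after turn [ -2.4 -12.  113.8] turn units [-0.01 -0.01 -0.06] toolx [-0.984  0.177  0.   ] tooly [0.177 0.984 0.   ]
fin [309.80633923 211.25928327] grip [606.91457456 100.32887282]
```

View pics/w4.png

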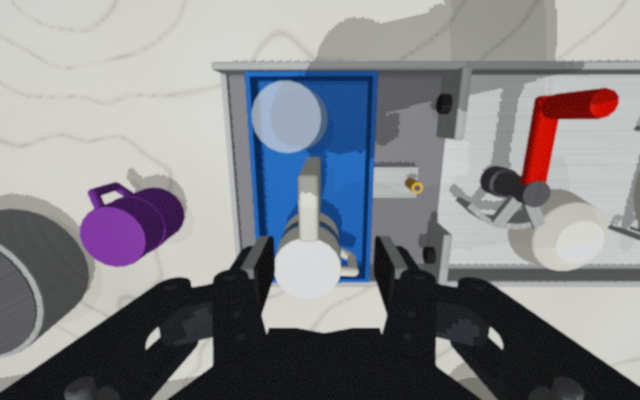

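Lever grip at (605,101), as predicted for fully open. The fin top is around (310,213), also as predicted. Next I descend and pinch it.

carry_out:
  deltas:
    - [-2, -12, 0, 0, 0, 0]
    - [0, 0, 20, 0, 0, 0]
    - [0, 0, 30, 0, 0, 0]
    - [0, 0, 30, 0, 0, 0]
    - [0, 0, 20, 0, 0, 0]
    - [0, 0, 13, 0, 0, 0]
    - [0, 0, 0, 0, 0, 0]
    - [0, 0, 0, 0, 0, 0]

```text
clock: 7.95
tcp_pos: [510.4, -146.8, 129.4]
ee_rot: [-0.281, -3.128, 0.001]
ft_force: [0.2, 0.4, 1.0]
gripper_width: 51.3
grip_force: 0.0
```

carry_out:
  deltas:
    - [0, 0, 0, 0, 0, 0]
    - [0, 0, 0, 0, 0, 0]
    - [0, 0, 0, 0, 0, 0]
    - [0, 0, 0, 0, 0, 0]
    - [0, 0, 0, 0, 0, 0]
    - [0, 0, 0, 0, 0, 0]
  gripper: 0
  squeeze: 40

```text
clock: 8.45
tcp_pos: [511.2, -148.0, 130.7]
ee_rot: [0.283, 3.127, -0.002]
ft_force: [-1.8, -5.0, 5.8]
gripper_width: 15.7
grip_force: 45.2
```

```bash
python3 st.py
```

```text
drainer 1.8 -138.7 F d -0.9 -5.2 5.8
cam -1.579 rad 213.7
```

carry_out:
  deltas:
    - [0, 2, 0, 0, 0, 0]
    - [0, 4, 0, 0, 0, 0]
    - [0, 5, 0, 0, 0, 0]
    - [0, 5, 0, 0, 0, 0]
    - [0, 5, 0, 0, 0, 0]
    - [0, 5, 0, 0, 0, 0]
    - [0, 5, 0, 0, 0, 0]
    - [0, 5, 0, 0, 0, 0]
    - [0, 5, 0, 0, 0, 0]
    - [0, 5, 0, 0, 0, 0]
    - [0, 4, 0, 0, 0, 0]
    - [0, 4, 0, 0, 0, 0]
    - [0, 2, 0, 0, 0, 0]
    - [0, 0, 0, 0, 0, 0]

```text
clock: 9.62
tcp_pos: [521.1, -93.7, 131.0]
ee_rot: [0.282, 3.127, -0.005]
ft_force: [-1.4, -8.1, 6.7]
gripper_width: 15.4
grip_force: 45.5
```

```bash
python3 st.py
```

```text
drainer 2.0 -83.5 F d 0.0 -8.2 6.7
cam -1.584 rad 158.5
```

carry_out:
  deltas:
    - [0, 2, 0, 0, 0, 0]
    - [0, 2, 0, 0, 0, 0]
    - [0, 2, 0, 0, 0, 0]
    - [0, 0, 0, 0, 0, 0]
    - [0, 0, 0, 0, 0, 0]

```text
clock: 10.03
tcp_pos: [522.2, -88.1, 130.9]
ee_rot: [0.282, 3.127, -0.005]
ft_force: [-2.0, -8.4, 6.4]
gripper_width: 15.0
grip_force: 45.4
```

```bash
python3 st.py
```

```text
drainer 2.0 -77.7 F d -0.5 -8.6 6.4
cam -1.584 rad 152.7
```

carry_out:
  deltas:
    - [0, 2, 0, 0, 0, 0]
    - [0, 1, 0, 0, 0, 0]
    - [0, 0, 0, 0, 0, 0]
    - [0, 0, 0, 0, 0, 0]

```text
clock: 10.37
tcp_pos: [522.6, -85.3, 131.0]
ee_rot: [0.282, 3.127, -0.006]
ft_force: [-1.7, -8.4, 7.4]
gripper_width: 15.6
grip_force: 45.5
```

carry_out:
  deltas:
    - [0, 2, 0, 0, 0, 0]
    - [0, 1, 0, 0, 0, 0]
    - [0, 0, 0, 0, 0, 0]
    - [0, 0, 0, 0, 0, 0]

```text
clock: 10.7
tcp_pos: [522.9, -83.5, 131.3]
ee_rot: [0.282, 3.128, -0.009]
ft_force: [-1.8, -13.2, 7.1]
gripper_width: 15.7
grip_force: 45.6
```

carry_out:
  deltas:
    - [0, 1.5, 0, 0, 0, 0]
    - [0, 1.5, 0, 0, 0, 0]
    - [0, 1, 0, 0, 0, 0]
    - [0, 0, 0, 0, 0, 0]
    - [0, 0, 0, 0, 0, 0]

```text
clock: 11.12
tcp_pos: [523.5, -80.5, 131.5]
ee_rot: [0.282, 3.128, -0.012]
ft_force: [-2.6, -15.0, 9.1]
gripper_width: 15.9
grip_force: 45.7
```

```bash
python3 st.py
```

```text
drainer 2.0 -70.0 F d 0.1 -15.2 9.1
cam -1.585 rad 145.0
```

carry_out:
  deltas:
    - [0, 0, 0, 0, 0, 0]
    - [0, 0, 0, 0, 0, 0]
    - [0, 0, 0, 0, 0, 0]
    - [0, 0, -15, 0, 0, 0]
    - [0, 0, -30, 0, 0, 0]
    - [0, 0, -35, 0, 0, 0]
    - [0, 0, -30, 0, 0, 0]
    - [0, 0, 0, 0, 0, 0]
  gripper: 60

```text
clock: 11.78
tcp_pos: [526.4, -76.3, 246.1]
ee_rot: [0.28, 3.117, 0.001]
ft_force: [0.7, 0.4, 0.2]
gripper_width: 51.0
grip_force: 0.0
```

carry_out:
  deltas:
    - [10, 18, 0, 0, 0, 0]
    - [18, 32, 0, 0, 0, 0]
    - [18, 32, 0, 0, 0, 0]
    - [18, 32, 0, 0, 0, 0]
    - [18, 32, 0, 0, 0, 0]
    - [0, 0, 0, 0, 0, 0]
    - [0, 0, 0, 0, 0, 0]

```text
clock: 12.37
tcp_pos: [468.3, 84.1, 239.1]
ee_rot: [-0.277, -3.129, -0.001]
ft_force: [-0.3, -0.2, -0.1]
gripper_width: 51.2
grip_force: 0.0
```

```bash
python3 st.py
python3 - <<'E'
from h import *
plan([*d2w(-80,75),121])
c=r.read_camera("wrist");a=c["img"]
print("grip",proj(c,[*d2w(-80,75),136]),"pin at gap8",proj(c,[*d2w(0,37),58]))
cv2.imwrite("pics/w5.png",a[:,:,::-1])
E
```

```text
drainer -81.4 82.2 F d -0.3 -0.2 -0.1
cam 0.089 rad 81.7
tcp [468.3  84.1 239.1] dtool now [ -1.4  -7.3 118.1] dtool after turn [ -1.4  -7.2 118.1] turn units [ 0.01 -0.    0.01] toolx [-0.984  0.177  0.   ] tooly [0.177 0.984 0.   ]
grip [315.58215069 209.96057274] pin at gap8 [283.61261804 258.48611041]
```

View pics/w5.png

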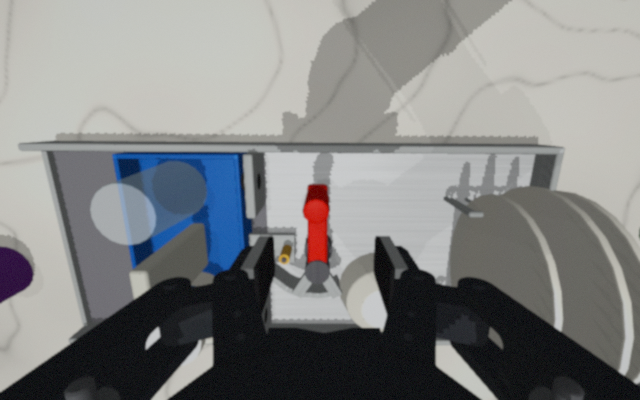

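carry_out:
  deltas:
    - [-1.5, -7, 0, 0, 0, 0]
    - [0, 0, 20, 0, 0, 0]
    - [0, 0, 30, 0, 0, 0]
    - [0, 0, 30, 0, 0, 0]
    - [0, 0, 25, 0, 0, 0]
    - [0, 0, 13, 0, 0, 0]
    - [0, 0, 0, 0, 0, 0]
    - [0, 0, 0, 0, 0, 0]

```text
clock: 13.08
tcp_pos: [469.4, 73.4, 121.1]
ee_rot: [-0.286, -3.128, 0.002]
ft_force: [1.7, -0.4, 0.1]
gripper_width: 51.2
grip_force: 0.0
```

carry_out:
  deltas:
    - [0, 0, 0, 0, 0, 0]
    - [0, 0, 0, 0, 0, 0]
    - [0, 0, 0, 0, 0, 0]
  gripper: 36

```text
clock: 13.33
tcp_pos: [470.0, 74.9, 122.5]
ee_rot: [0.283, 3.127, 0.002]
ft_force: [0.0, -0.0, 0.1]
gripper_width: 30.8
grip_force: 0.0
```

```bash
python3 st.py; python3 -c "
from h import *
print(r.sense()['joint_positions'].round(2),r.sense()['gripper_width'])"
```

```text
drainer -78.1 73.4 F d 0.0 -0.0 0.1
cam -0.02 rad 78.1
[ 0.49  0.2  -0.32  0.   -1.05 -2.24] 30.824130042954376
```

Joint 6 (at -2.24) would reach its limit during the quarter turn, so I rise and flip the tool half a turn, which gives the same grasp.

carry_out:
  deltas:
    - [0, 0, -30, 0, 0, 0]
    - [0, 0, -30, 0, 0, 0]
    - [0, 0, 0, 0, 0, -1]
    - [0, 0, 0, 0, 0, -1]
    - [0, 0, 0, 0, 0, -1]
    - [0, 0, 0, 0, 0, -1]
    - [0, 0, 0, 0, 0, -1]
    - [0, 0, 0, 0, 0, -1]
    - [0, 0, 0, 0, 0, -1]
    - [0, 0, 0, 0, 0, -1]
    - [0, 0, 0, 0, 0, -1]
    - [0, 0, 0, 0, 0, -1]
    - [0, 0, 0, 0, 0, -1]
    - [0, 0, 0, 0, 0, -1]
    - [0, 0, 0, 0, 0, -1]
    - [0, 0, 0, 0, 0, -1]
    - [0, 0, 0, 0, 0, -1]
    - [0, 0, 0, 0, 0, -1]

```text
clock: 14.83
tcp_pos: [469.5, 74.9, 182.1]
ee_rot: [-2.141, 2.297, -0.001]
ft_force: [-0.1, 0.2, -0.4]
gripper_width: 30.6
grip_force: 0.0
```

carry_out:
  deltas:
    - [0, 0, 0, 0, 0, -1]
    - [0, 0, 0, 0, 0, -1]
    - [0, 0, 0, 0, 0, -1]
    - [0, 0, 0, 0, 0, -1]
    - [0, 0, 0, 0, 0, -1]
    - [0, 0, 0, 0, 0, -1]
    - [0, 0, 0, 0, 0, -1]
    - [0, 0, 0, 0, 0, -1]
    - [0, 0, 0, 0, 0, -1]
    - [0, 0, 0, 0, 0, -1]
    - [0, 0, 0, 0, 0, -1]
    - [0, 0, 0, 0, 0, -1]
    - [0, 0, 0, 0, 0, -1]
    - [0, 0, 0, 0, 0, -1]
    - [0, 0, 0, 0, 0, 0]
    - [0, 0, 0, 0, 0, 0]
  gripper: 50

```text
clock: 16.17
tcp_pos: [469.4, 74.9, 181.9]
ee_rot: [-3.128, 0.288, -0.002]
ft_force: [0.3, 0.5, -0.2]
gripper_width: 42.9
grip_force: 0.0
```

```bash
python3 st.py; python3 -c "
from h import *
print(r.sense()['joint_positions'].round(2),r.sense()['gripper_width'])
plan([*d2w(-80,75),121])"
```

```text
drainer -78.7 73.3 F d 0.2 0.6 -0.2
cam -0.021 rad 78.7
[ 0.49  0.15 -0.22  0.   -1.2   0.9 ] 42.88369445250513
tcp [469.4  74.9 181.9] dtool now [-1.4 -1.6 60.9] dtool after turn [-1.3 -1.7 60.9] turn units [-0.01 -0.01 -0.06] toolx [ 0.984 -0.177  0.   ] tooly [-0.177 -0.984 -0.   ]
```

carry_out:
  deltas:
    - [-1, -1.5, 20, 0, 0, 0]
    - [0, 0, 25, 0, 0, 0]
    - [0, 0, 15, 0, 0, 0]
    - [0, 0, 0, 0, 0, 0]

```text
clock: 16.5
tcp_pos: [466.5, 75.8, 118.5]
ee_rot: [3.126, -0.288, -0.008]
ft_force: [-1.1, -0.6, -0.0]
gripper_width: 42.4
grip_force: 0.0
```

carry_out:
  deltas:
    - [0, 0, 0, 0, 0, 0]
    - [0, 0, 0, 0, 0, 0]
    - [0.1, -4.2, 0, 0, 0, 0.5]
    - [0.1, -4.2, 0, 0, 0, 0.5]
    - [0.1, -4.2, 0, 0, 0, 0.5]
    - [0.1, -4.2, 0, 0, 0, 0.5]
    - [0.1, -4.2, 0, 0, 0, 0.5]
    - [0.1, -4.2, 0, 0, 0, 0.5]
    - [0.1, -4.2, 0, 0, 0, 0.5]
    - [0.1, -4.2, 0, 0, 0, 0.5]
    - [0.1, -4.2, 0, 0, 0, 0.5]
    - [0.1, -4.2, 0, 0, 0, 0.5]
    - [0, 0, 0, 0, 0, 0]
  gripper: 36

```text
clock: 17.58
tcp_pos: [487.2, 114.6, 122.7]
ee_rot: [-2.946, 1.086, -0.003]
ft_force: [-0.1, -0.6, 0.0]
gripper_width: 30.8
grip_force: 0.0
```

```bash
python3 st.py
```

```text
drainer -68.2 115.5 F d 0.0 -0.6 0.0
cam 0.536 rad 79.3
```

carry_out:
  deltas:
    - [0.1, -4.2, 0, 0, 0, 0.5]
    - [0.1, -4.2, 0, 0, 0, 0.5]
    - [0.1, -4.2, 0, 0, 0, 0.5]
    - [0.1, -4.2, 0, 0, 0, 0.5]
    - [0.1, -4.2, 0, 0, 0, 0.5]
    - [0.1, -4.2, 0, 0, 0, 0.5]
    - [0.1, -4.2, 0, 0, 0, 0.5]
    - [0.1, -4.2, 0, 0, 0, 0.5]
    - [0.1, -4.2, 0, 0, 0, 0.5]
    - [0.1, -4.2, 0, 0, 0, 0.5]

```text
clock: 18.42
tcp_pos: [519.7, 137.5, 122.4]
ee_rot: [2.566, -1.811, -0.001]
ft_force: [-5.3, -0.2, 3.6]
gripper_width: 31.2
grip_force: 2.6
```

```bash
python3 st.py
python3 - <<'E'
from h import *
c=r.read_camera("wrist");a=c["img"]
print(proj(c,[*d2w(-80*np.cos(1.0),75+80*np.sin(1.0)),136]))
cv2.imwrite("pics/w6.png",a[:,:,::-1])
E
```

```text
drainer -40.2 143.8 F d -5.2 -1.1 3.6
cam 1.042 rad 79.7
[330.89740191 293.5411175 ]
```

View pics/w6.png

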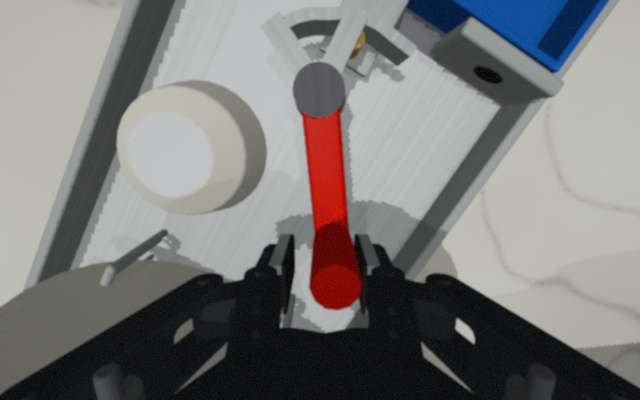

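The grip is at (335,285) in the fingers. The pin, at (360,42), is captured inside the cam wall. I carry on to the stop.

carry_out:
  deltas:
    - [0.1, -4.2, 0, 0, 0, 0.5]
    - [0.1, -4.2, 0, 0, 0, 0.5]
    - [0.1, -4.2, 0, 0, 0, 0.5]
    - [0.1, -4.2, 0, 0, 0, 0.5]
    - [0.1, -4.2, 0, 0, 0, 0.5]
    - [0.1, -4.2, 0, 0, 0, 0.5]
    - [0.1, -4.2, 0, 0, 0, 0.5]
    - [0.1, -4.2, 0, 0, 0, 0.5]
    - [0, -4, 0, 0, 0, 0.5]
    - [0, -4, 0, 0, 0, 0.5]
    - [0, 0, 0, 0, 0, 0]
    - [0, 0, 0, 0, 0, 0]

```text
clock: 19.47
tcp_pos: [561.8, 141.6, 122.0]
ee_rot: [-2.015, 2.409, -0.001]
ft_force: [0.3, -0.1, 0.7]
gripper_width: 30.8
grip_force: 0.0
```

```bash
python3 st.py
```

```text
drainer 0.5 155.3 F d 0.3 -0.1 0.7
cam 1.577 rad 80.3
```

carry_out:
  deltas:
    - [0, -3, 0, 0, 0, 0]
    - [0, -2, 0, 0, 0, 0]
    - [0, 0, 0, 0, 0, 0]
    - [0, 0, 0, 0, 0, 0]

```text
clock: 19.8
tcp_pos: [566.5, 140.4, 121.3]
ee_rot: [-2.013, 2.412, -0.001]
ft_force: [0.4, 0.1, 0.4]
gripper_width: 30.9
grip_force: 0.2
```

```bash
python3 st.py
```

```text
drainer 5.3 155.0 F d 0.4 0.2 0.4
cam 1.637 rad 80.1
```

Not at the stop yet, so I ease on a little further.

carry_out:
  deltas:
    - [0, -2, 0, 0, 0, 0]
    - [0, -1, 0, 0, 0, 0]
    - [0, 0, 0, 0, 0, 0]
    - [0, 0, 0, 0, 0, 0]

```text
clock: 20.13
tcp_pos: [568.3, 140.2, 121.2]
ee_rot: [2.011, -2.411, -0.002]
ft_force: [-4.6, 2.3, 3.3]
gripper_width: 30.8
grip_force: 2.9
```

carry_out:
  deltas:
    - [0, 4, 0, 0, 0, 0]
    - [0, 3, 0, 0, 0, 0]
    - [0, 0, 0, 0, 0, 0]
    - [0, 0, 0, 0, 0, 0]
    - [0, 0, -20, 0, 0, 0]
    - [0, 0, -35, 0, 0, 0]
    - [0, 0, -35, 0, 0, 0]
    - [0, 0, -35, 0, 0, 0]
    - [0, 0, 0, 0, 0, 0]
    - [0, 0, 0, 0, 0, 0]
  gripper: 55

```text
clock: 20.97
tcp_pos: [563.6, 141.6, 248.9]
ee_rot: [-2.008, 2.408, -0.003]
ft_force: [0.0, -0.2, -1.7]
gripper_width: 46.9
grip_force: 0.0
```

```bash
python3 st.py
python3 - <<'E'
from h import *
c=r.read_camera("wrist");a=c["img"]
print("grip90",proj(c,[*d2w(0,155),136]),"pin gap1",proj(c,[*d2w(0,44),58]),"fin",proj(c,[*d2w(0,-66),138]))
cv2.imwrite("pics/w7.png",a[:,:,::-1])
E
```

```text
drainer 2.2 155.6 F d 0.1 -0.2 -1.7
cam 1.598 rad 80.6
grip90 [326.94077535 204.4067022 ] pin gap1 [326.51172029  72.19823288] fin [ 327.01720399 -143.31928008]
```

View pics/w7.png

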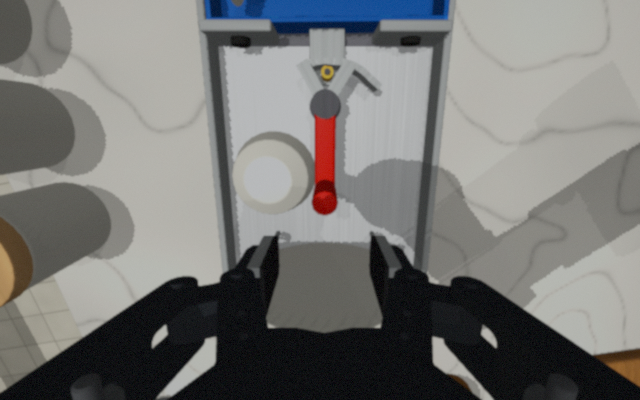

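The lever grip is at (324,202), in line with the drainer's y axis. The pin is at (327,72), where a gap of about 1 mm puts it, and the gripper is clear of everything. I hand the job in.

```bash
python3 -c "
from workcell import r
print(r.job_done())"
```

```text
the job is handed in; nothing more can be done
None
```

The caddy is docked and the job is handed in: the lever is shut, the pin is drawn to about a 1 mm gap by the wrist camera, and the gripper is clear. The glass and mug were not looked at again after the caddy was drawn in.

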